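# Find the hidden catch and open the battery hatch

## Robot

A 6-joint arm with a two-finger parallel gripper is mounted at the origin on the work surface. World frame = base frame: x ahead of the robot, y to its left, z up, the work surface at z = 0. Lengths are in m, angles in rad, forces in N, time in s.
With the tool pointing down it reaches from about 0.35 to 0.8 m from the base axis. Payload 7.3 kg.
Tool frame: the origin (TCP) lies between the finger pads; the fingertips stand 25 mm ahead of it and the grasp point (between the pads) lies 6 mm ahead of it (r.tip_extent is the distance from the TCP to the fingertips, in m); z points along the fingers, y is the direction in which the jaws open and shut (so a half turn about z gives the same grasp; the last joint's range is limited). The gripper opens to 85 mm and grips with 20 to 120 N. Pads are 22 mm wide; open, the fingers measure 114 mm over their backs; the gripper's body (76 mm by 85 mm) begins 54 mm behind the grasp point. The pads swing forward as they close: fully open they stand 13 mm farther back than shut.
Start: joints at [1.111, 0.342, 1.524, -0, 1.275, -0.146], TCP at [0.162, 0.499, 0.256] pointing down, gripper open.
Joint ranges: [-2.53, 2.53], [-0.77, 2.02], [0.04, 2.7], [-1, 4.14], [0.28, 2.66], [-3.11, 3.11]. Speed limits (rad/s): [2.57, 2.57, 3.14, 3.14, 3.14, 3.14].

## Interface

Orientations are given as a unit quaternion [x, y, z, w].
In Python, from workcell import r, command_gripper, optics gives the robot as it stands. The module is installed in compiled form; this text tells all that it offers. Calls block until the motion is done:
- r.reach(position, orientation): joint-space move of the TCP to a pose.
- r.move_straight(position, orientation=None, speed=0.15, max_force=None): straight line of the TCP; orientation=None keeps the orientation; speed is the mean speed in m/s. With max_force (N) it stops when the force on the tool has changed by that much, and returns True; else False.
- r.movej(angles): joint-space move.
- command_gripper(opening, force=None): finger opening in m; force is the grip in N (None keeps the last); returns when the fingers have stopped.
- r.hold(seconds).
- r.solve_ik(position, orientation): joint angles nearest the present ones, or None.
- r.read_state(): the state.
- optics.get_image(name): name is "scene" or "side" or "wrist"; returns (picture, depth): 400x640x3 uint8, red, green, blue; 400x640 float32, m along the optical axis (not along the pixel's ray), 0 where there is no reading.
- optics.camera_model(name): a dict with "K" (3x3 intrinsics, pixels), "R" (3x3) and "t" (3): a world point X has camera coordinates R X + t; the wrist camera has in their place "tool_from_camera" (4x4, takes a point from camera to tool coordinates, whose origin is the TCP and whose axes are the flange's). Camera axes: x right, y down, z forward; pixel columns grow to the right and rows downward; lengths in m; the calibration is good to about 2 mm. A picture is of the moment at which its call begins: read the wrist's pose just before it. camera_model takes no time and is no camera call.
A pose or a line that the arm cannot do raises r.PlanningError and nothing moves.
- r.finish_job(): hands the job in, once; it reports no verdict.
The state is a dict: "time_s": time; "joint_positions": joint angles; "dq": joint speeds; "tau": joint torques, N m; "eef_pos": TCP position; "eef_rot": TCP orientation; "contact_force": force on the tool from outside, world axes, zero at the start; "torque": the same for the moment, N m; "grip_width": finger opening in m.
Only numpy, scipy, OpenCV 4.12 (cv2) and the standard library are available. Lean on these libraries where they do the work, as an engineer would, in place of code of your own. Each camera call takes 0.05 s, during which the arm holds its last target.

## Task

The battery hatch on the kiln logger is held by a concealed catch: one of the four identical round caps sunk in its flat top gives when pressed, the other three are blind covers. Feel across the caps with the fingertips, press the one that gives so that the hatch pops up, then take the hand away and leave the hatch up. Do not pick up or shift any of the jars, tiles and tools standing about.

Things in the scene. Friction and masses are not known exactly. Their poses are not given: they have to be found in the camera images.
- unit: the kiln logger: a fixed grey metal box with a flat level top, 240 mm (its x) by 380 mm (its y), top face 75 mm above the table. Origin at the centre of its underside, on the table; x points to its back (away from the robot, give or take its yaw of up to 0.3 rad), y to its left, z up. Its top carries the battery hatch on the left (y 0.061 to 0.169, x -0.048 to 0.050) and four round recesses on the right. It cannot be moved.
- recess0 (a point): one of four round recesses in the unit's top, front, nearest the hatch (x -0.045, y -0.010 in the unit's frame): 50 mm across, filled by a plain grey 47 mm cap whose face lies 2 mm below the top. The point is the centre of the cap's face (73 mm above the table), as at rest. The four caps look alike: three are fixed blind covers that do not give, one is the catch; which one differs every time and can only be found by pressing.
- recess1 (a point): one of four round recesses in the unit's top, front, away from the hatch (x -0.045, y -0.088): 50 mm across, filled by a plain grey 47 mm cap whose face lies 2 mm below the top. The point is the centre of the cap's face (73 mm above the table), as at rest. The four caps look alike: three are fixed blind covers that do not give, one is the catch; which one differs every time and can only be found by pressing.
- recess2 (a point): one of four round recesses in the unit's top, back, nearest the hatch (x 0.045, y -0.010): 50 mm across, filled by a plain grey 47 mm cap whose face lies 2 mm below the top. The point is the centre of the cap's face (73 mm above the table), as at rest. The four caps look alike: three are fixed blind covers that do not give, one is the catch; which one differs every time and can only be found by pressing.
- recess3 (a point): one of four round recesses in the unit's top, back, away from the hatch (x 0.045, y -0.088): 50 mm across, filled by a plain grey 47 mm cap whose face lies 2 mm below the top. The point is the centre of the cap's face (73 mm above the table), as at rest. The four caps look alike: three are fixed blind covers that do not give, one is the catch; which one differs every time and can only be found by pressing.
- catch (a joint): travel of the catch cap, m, straight down: 0 at rest, 0.006 fully pressed. Sprung: it starts to give at about 1.5 N, is fully down at 5 N, lets the hatch go at about 0.0035 to 0.004, and springs back when released.
- hatch (a joint): angle of the battery hatch, rad: 0 shut and flush, 0.8 fully popped up. It is sprung: once the catch lets go it rises by itself to 0.8 in under a second, and stays up. Hinged along its back edge; shut, it cannot be pried.
- hatch_edge (a point): middle of the hatch's free (front) edge, at its upper face; the hatch is a plastic plate 98 x 108 x 5 mm. It rises to about 70 mm above the unit's top when popped up.
- pigment_jar: small closed jar, 48 mm across, 55 mm tall, standing on the unit's top at its back right-hand corner; point at its underside centre; loose, to be left alone
- glaze_brush: brush 160 mm long lying on the unit's top along the front edge; point on its underside, about half-way along; loose, to be left alone
- tile_stack: stack of four tiles 140 x 140 x 40 mm, on the table left of the unit; underside centre; loose, to be left alone
- glaze_cup: open plastic cup, 80 mm across, 85 mm tall, on the table right of the unit; underside centre; loose, to be left alone
- oxide_bottle: brown bottle, 60 mm across, 140 mm tall, on the table right of the unit; underside centre; loose, to be left alone
- test_tile: single tile 60 x 60 x 8 mm lying flat on the unit's top at its front right-hand corner; underside centre; loose, to be left alone
- scraper: scraper 180 mm long lying on top of the tile stack; point on its underside, between handle and blade; loose, to be left alone

How it is judged:
On the way, in this order (a step that is already met when the one before it is completed fails the run):
1. the catch cap is being pushed in while the hatch is still shut (value of joint catch above 0.002 m and value of joint hatch below 0.1 rad).
2. the hatch has popped up (value of joint hatch above 0.6 rad), for 0.2 s.
At the end, for the whole second after the job is handed in: the hatch stands up (more than 0.6 rad), the catch cap has sprung back (within 1.5 mm of rest), and every loose thing lies within 30 mm of where it started (value of joint hatch above 0.6 rad and value of joint catch below 0.0015 m and distance of each of pigment_jar, glaze_brush, tile_stack, glaze_cup, oxide_bottle, test_tile, scraper from where it was at the start of the episode below 0.03 m); the robot touches nothing.
It fails at once if a loose thing was lifted, carried or shifted by more than 30 mm (distance of any of pigment_jar, glaze_brush, tile_stack, glaze_cup, oxide_bottle, test_tile, scraper from where it was at the start of the episode above 0.03 m).
It also fails if it takes over 51 s, if anything falls off the work surface, if the arm or the gripper's body presses on something with over 40 N, if the wrist force passes 120 N, or if a joint passes its speed limit or range.

## Working session

There is one attempt and no reset: what is moved stays moved. The work goes in short steps, each a Python script; the robot and the scene stay as the last script left them, time stands still between calls to the robot, and variables do not carry over. Pictures are saved under pics/ and viewed, and the job is handed in when it is done.

```bash
mkdir -p pics
python3 - <<'E'
from workcell import r, command_gripper, optics
import cv2,numpy as np
s=r.read_state();print(s['time_s'],s['eef_pos'],s['eef_rot'],s['contact_force'],s['grip_width'],r.tip_extent)
for n in ['scene','side']:
    p,d=optics.get_image(n);cv2.imwrite(f'pics/{n}0.png',p[:,:,::-1]);np.savez(f'{n}0.npz',p=p,d=d,**optics.camera_model(n))
E
```

```text
0.0 [0.16186355 0.49903697 0.25562006] [ 1.56266354e-01  9.87714639e-01 -7.50242756e-04 -2.35511882e-04] [-0.80565997  0.297676    0.68207809] 0.08534496499536205 0.025
```

View pics/scene0.png

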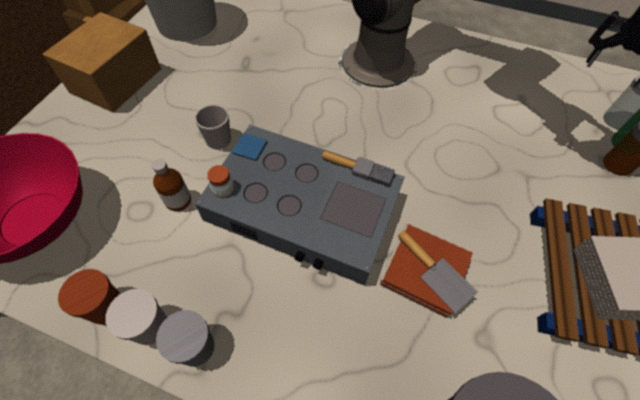

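View pics/side0.png

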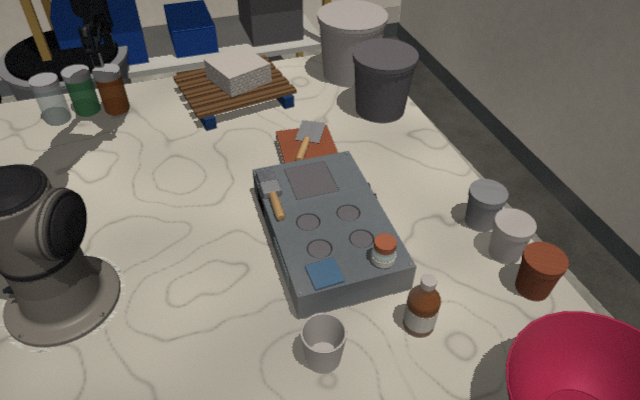

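Scene view: the caps are at about (307,173) r0, (274,161) r1, (289,205) r2 and (256,192) r3, with the hatch at (353,208). The jar (220,181) stands close to r3. In the side view the caps are at about (308,222), (319,249), (348,213) and (361,239). I'll fit the unit's pose from both cameras.

```bash
cat > fit.py <<'E'
import cv2,numpy as np
from scipy.optimize import least_squares
L=np.array([[-.045,-.010],[-.045,-.088],[.045,-.010],[.045,-.088]])
px={'scene':[(307,173),(274,161),(289,205),(256,192)],'side':[(308,222),(319,249),(348,213),(361,239)]}
jar={'scene':(219,173),'side':(385,242)}
def load(n): return np.load(f'{n}0.npz')
def ray(c,u,z):
    d=np.linalg.inv(c['K'])@[u[0],u[1],1]; d=c['R'].T@d; o=-c['R'].T@c['t']; return o+d*(z-o[2])/d[2]
def dep(c,u):
    u0,v0=int(u[0]),int(u[1]); z=np.median(c['d'][v0-2:v0+3,u0-2:u0+3]); return c['R'].T@(np.linalg.inv(c['K'])@[u[0],u[1],1]*z-c['t'])
W=[]
for n in px:
    c=load(n)
    for u in px[n]:
        p=ray(c,u,.073); W.append(p[:2]); print(n,u,p.round(4),dep(c,u).round(4))
W=np.array(W)
def model(q,P): 
    C,S=np.cos(q[2]),np.sin(q[2]); return P@np.array([[C,S],[-S,C]])+q[:2]
for nm,idx in [('scene',slice(0,4)),('side',slice(4,8)),('both',slice(0,8))]:
    f=least_squares(lambda q:(model(q,np.tile(L,(2,1))[idx])-W[idx]).ravel(),[.5,0,0]);print(nm,f.x.round(4),'res mm',(f.fun*1e3).round(1))
q=f.x; print(model(q,L).round(4))
np.save('unit.npy',q)
for n in jar: print('jar top',ray(load(n),jar[n],.13).round(3),dep(load(n),jar[n]).round(3))
for n,tt in [('scene',[(249,148),(372,168)]),('side',[(324,273),(275,200)])]:
    for t in tt: print(n,ray(load(n),t,.083).round(3))
# overlay
for n in px:
    c=load(n); im=cv2.resize(c['p'][:,:,::-1],None,fx=2,fy=2,interpolation=cv2.INTER_CUBIC)
    def pr(P,z):
        X=np.c_[P,np.full(len(P),z)]@c['R'].T+c['t'];u=X@c['K'].T;return (u[:,:2]/u[:,2:]*2+1)
    a=np.linspace(0,2*np.pi,60)
    for l in L: cv2.polylines(im,[pr(model(q,l+.0235*np.c_[np.cos(a),np.sin(a)]),.073).round().astype(np.int32)],True,(0,255,0),1)
    for box,z in [((-.12,.12,-.19,.19),.075),((-.048,.05,.061,.169),.075)]:
        x0,x1,y0,y1=box; cv2.polylines(im,[pr(model(q,np.array([[x0,y0],[x1,y0],[x1,y1],[x0,y1]])),z).round().astype(np.int32)],True,(0,255,255),1)
    o=(320,200) if n=='scene' else (420,220)
    cv2.imwrite(f'pics/ov_{n}.png',im[o[1]:o[1]+420,o[0]:o[0]+560])
E
python3 fit.py
```

```text
scene (307, 173) [ 0.5014 -0.0181  0.073 ] [ 0.5002 -0.0185  0.0713]
scene (274, 161) [ 0.4987 -0.0982  0.073 ] [ 0.498  -0.0986  0.072 ]
scene (289, 205) [ 0.5906 -0.0217  0.073 ] [ 0.5904 -0.0218  0.0725]
scene (256, 192) [ 0.5874 -0.0988  0.073 ] [ 0.587  -0.0992  0.0722]
side (308, 222) [ 0.5007 -0.0236  0.073 ] [ 0.5009 -0.0228  0.0722]
side (319, 249) [ 0.4981 -0.1017  0.073 ] [ 0.4983 -0.1011  0.0723]
side (348, 213) [ 0.5901 -0.0256  0.073 ] [ 0.5906 -0.0244  0.0717]
side (361, 239) [ 0.5878 -0.1039  0.073 ] [ 0.5886 -0.1024  0.0711]
scene [ 0.546  -0.0102 -0.0296] res mm [-0.7 -0.8 -0.3  1.4  0.   0.1  0.9 -0.7]
side [ 0.5455 -0.0147 -0.0269] res mm [-0.4  0.1  0.1  0.2  0.1 -0.3  0.3 -0. ]
both [ 0.5457 -0.0125 -0.0283] res mm [-0.9 -3.1 -0.4 -0.9 -0.2 -2.1  0.8 -2.9 -0.2  2.4  0.2  2.5  0.3  1.9
  0.4  2.2]
[[ 0.5005 -0.0212]
 [ 0.4983 -0.0992]
 [ 0.5904 -0.0237]
 [ 0.5882 -0.1017]]
jar top [ 0.605 -0.164  0.13 ] [ 0.604 -0.165  0.128]
jar top [ 0.605 -0.172  0.13 ] [ 0.605 -0.171  0.129]
scene [ 0.493 -0.161  0.083]
scene [0.443 0.11  0.083]
side [ 0.485 -0.169  0.083]
side [0.451 0.053 0.083]
```

View pics/ov_scene.png

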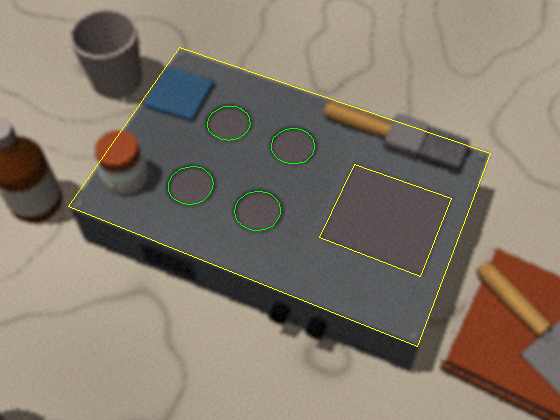

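View pics/ov_side.png

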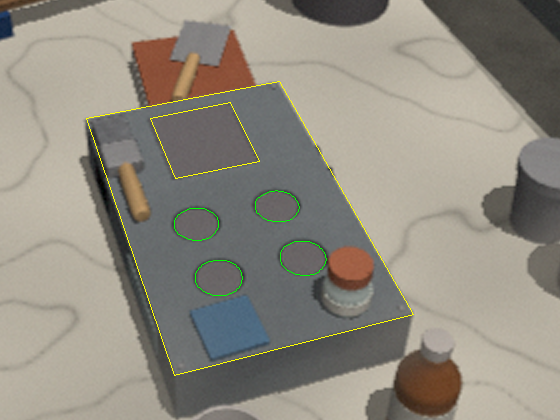

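Run:
```python
from workcell import r, optics
import numpy as np
for q in ([.7071,.7071,0,0],[-.7071,.7071,0,0],[0,1,0,0]):
    for p in ([.5005,-.0212,.098],[.4983,-.0992,.098],[.5904,-.0237,.098],[.5882,-.1017,.2]):
        j=r.solve_ik(p,q);print(q,None if j is None else np.round(j,2))
print(optics.camera_model('wrist')['tool_from_camera'])
```

```text
[0.7071, 0.7071, 0, 0] [-0.2   0.49  1.79 -0.    0.86 -0.2 ]
[0.7071, 0.7071, 0, 0] [-0.35  0.5   1.77 -0.    0.87 -0.35]
[0.7071, 0.7071, 0, 0] [-0.17  0.62  1.53 -0.    0.99 -0.17]
[0.7071, 0.7071, 0, 0] [-0.3   0.52  1.4  -0.    1.22 -0.3 ]
[-0.7071, 0.7071, 0, 0] [-0.2   0.49  1.79 -0.    0.86  2.95]
[-0.7071, 0.7071, 0, 0] [-0.35  0.5   1.77 -0.    0.87  2.79]
[-0.7071, 0.7071, 0, 0] [-0.17  0.62  1.53 -0.    0.99  2.97]
[-0.7071, 0.7071, 0, 0] [-0.3   0.52  1.4  -0.    1.22  2.84]
[0, 1, 0, 0] [-0.2   0.49  1.79 -0.    0.86 -1.77]
[0, 1, 0, 0] [-0.35  0.5   1.77 -0.    0.87 -1.92]
[0, 1, 0, 0] [-0.17  0.62  1.53 -0.    0.99 -1.74]
[0, 1, 0, 0] [-0.3   0.52  1.4  -0.    1.22 -1.87]
[[-1.02486930e-03 -9.61696195e-01 -2.74115630e-01  6.97787077e-02]
 [ 9.99999199e-01 -7.82160065e-04 -9.94719333e-04 -7.01867162e-04]
 [ 7.42215498e-04 -2.74116430e-01  9.61696226e-01 -1.16293414e-01]
 [ 0.00000000e+00  0.00000000e+00  0.00000000e+00  1.00000000e+00]]
```

The overlay outlines fit the caps, hatch and box edges in both views. I'll close the gripper and feel r0 first.

```bash
cat > press.py <<'E'
import sys,numpy as np,cv2
from workcell import r, command_gripper, optics
P=[[.5005,-.0212],[.4983,-.0992],[.5904,-.0237],[.5882,-.1017]]
Q=[.70710678,.70710678,0,0]
i=int(sys.argv[1]); x,y=P[i]
if r.read_state()['grip_width']>.01: command_gripper(0.0,30)
if r.read_state()['eef_pos'][2]>.22: r.reach([x,y,.17],Q)
else: r.move_straight([x,y,.13],Q,speed=.12)
if r.read_state()['eef_pos'][2]>.12: r.move_straight([x,y,.108],Q,speed=.1)
f0=r.read_state()['contact_force'].copy() if hasattr(r.read_state()['contact_force'],'copy') else np.array(r.read_state()['contact_force'])
def show(t):
    s=r.read_state();print(t,'t',round(s['time_s'],2),'tip z',round(s['eef_pos'][2]-.025,4),'xy',np.round(s['eef_pos'][:2],4),'F',np.round(np.array(s['contact_force'])-f0,1),'grip',round(s['grip_width'],4))
show('above')
c=r.move_straight([x,y,.102],speed=.03,max_force=3); show(f'a {c}')
if not c:
    # small steps, tip down to 63 mm
    for z in np.arange(.100,.0879,-.001):
        c=r.move_straight([x,y,z],speed=.015,max_force=9); show(f'{z:.3f} {c}')
        if c: break
r.hold(.3);show('held')
r.move_straight([x,y,.130],speed=.08)
p,d=optics.get_image('scene');cv2.imwrite(f'pics/p{i}.png',p[:,:,::-1])
show('up')
E
python3 press.py 0
```

```text
above t 3.88 tip z 0.0834 xy [ 0.5009 -0.0211] F [0. 0. 0.] grip 0.0003
a False t 4.22 tip z 0.077 xy [ 0.5004 -0.0212] F [ 0.3  0.1 -0.1] grip -0.0001
0.100 False t 4.51 tip z 0.0749 xy [ 0.5005 -0.0212] F [0.2 1.5 0. ] grip 0.0
0.099 False t 4.76 tip z 0.0739 xy [ 0.5005 -0.0212] F [ 0.1  0.9 -0.2] grip 0.0
0.098 False t 5.01 tip z 0.0731 xy [ 0.5006 -0.0212] F [ 0.9 -0.1  1. ] grip 0.0
0.097 False t 5.26 tip z 0.073 xy [ 0.5006 -0.0212] F [-3.   1.   9.9] grip -0.0002
0.096 False t 5.51 tip z 0.073 xy [ 0.5007 -0.0212] F [-5.3  2.1 19.2] grip -0.0001
0.095 False t 5.76 tip z 0.0729 xy [ 0.5007 -0.0212] F [-9.7  2.  28.9] grip 0.0005
0.094 False t 6.01 tip z 0.0729 xy [ 0.5007 -0.0212] F [-12.5   2.4  38.6] grip 0.0001
0.093 False t 6.26 tip z 0.0728 xy [ 0.5007 -0.0212] F [-15.3   3.1  48.3] grip -0.0004
0.092 False t 6.51 tip z 0.0728 xy [ 0.5008 -0.0212] F [-18.8   2.5  56.7] grip -0.0
0.091 False t 6.76 tip z 0.0727 xy [ 0.5008 -0.0212] F [-20.9   4.   66.2] grip -0.0003
0.090 False t 7.01 tip z 0.0727 xy [ 0.5008 -0.0212] F [-24.8   3.6  76.7] grip 0.0001
0.089 False t 7.26 tip z 0.0727 xy [ 0.5009 -0.0212] F [-27.3   4.5  84.2] grip -0.0003
0.088 False t 7.51 tip z 0.0726 xy [ 0.5009 -0.0212] F [-30.8   4.   94.7] grip 0.0003
held t 7.81 tip z 0.0726 xy [ 0.5009 -0.0212] F [-30.7   5.   94.5] grip -0.0001
up t 8.53 tip z 0.1042 xy [ 0.5001 -0.0211] F [ 0.8  0.8 -0.4] grip 0.0002
```

r0 is blind: the tip stopped dead at 73 mm. My stepping was careless. `max_force` is measured from each step's start, so the force built up to about 95 N (wrist limit 120 N). I'm switching to one continuous guarded press.

```bash
python3 - <<'E'
s=open('press.py').read()
a=s.index('c=r.move_straight([x,y,.102]');b=s.index('r.hold(.3)')
s=s[:a]+"c=r.move_straight([x,y,.0905],speed=.015,max_force=9); show(f'press {c}')\n"+s[b:]
open('press.py','w').write(s)
E
python3 press.py 1
```

```text
above t 9.7 tip z 0.0828 xy [ 0.4981 -0.0986] F [0. 0. 0.] grip -0.0002
press True t 10.43 tip z 0.073 xy [ 0.4983 -0.0992] F [-0.4 -1.2  5.5] grip -0.0002
held t 10.73 tip z 0.073 xy [ 0.4983 -0.0992] F [-0.4 -2.2  5.9] grip 0.0002
up t 11.34 tip z 0.1046 xy [ 0.498  -0.0991] F [ 0.4 -0.6 -0.4] grip -0.0
```

View pics/p0.png

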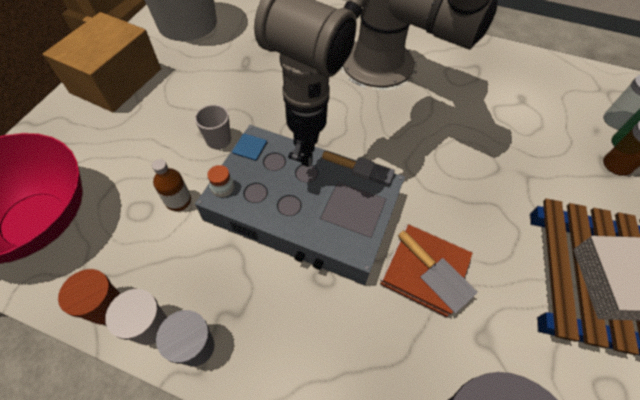

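After the r0 press the hatch at (353,208) was still shut and nothing had moved. r1 is also rigid at 73 mm. Next is r2.

```bash
python3 press.py 2
```

```text
above t 12.85 tip z 0.0827 xy [ 0.5899 -0.024 ] F [0. 0. 0.] grip -0.0
press True t 13.87 tip z 0.0671 xy [ 0.5904 -0.0237] F [ 0.5 -0.7  4.7] grip -0.0002
held t 14.17 tip z 0.0671 xy [ 0.5904 -0.0237] F [ 0.8 -1.   4.3] grip -0.0002
up t 14.85 tip z 0.1044 xy [ 0.59   -0.0236] F [ 1.1 -0.9 -0.8] grip -0.0001
```

r2 gave way by 6 mm, so it is the catch. I'll lift clear and check the hatch.

Run:
```python
from workcell import r, optics
import cv2,numpy as np
p=r.read_state()['eef_pos']
r.move_straight([p[0],p[1],.25],speed=.15)
r.move_straight([.42,-.02,.30],speed=.15)
ims=[]
for n in ['scene','side']:
    im,d=optics.get_image(n);ims.append(im[:,:,::-1]);c=optics.camera_model(n)
    np.savez(f'{n}1.npz',p=im,d=d,**c)
    q=np.load('unit.npy');C,S=np.cos(q[2]),np.sin(q[2])
    v,u=np.mgrid[0:400,0:640];X=np.stack([u,v,np.ones_like(u)],-1)@np.linalg.inv(c['K']).T*d[...,None]
    w=(X-c['t'])@c['R'];dx=w[...,0]-q[0];dy=w[...,1]-q[1];lx=C*dx+S*dy;ly=-S*dx+C*dy
    m=(d>0)&(ly>.07)&(ly<.16)&(lx>-.06)&(lx<.045)&(w[...,2]>.08)&(w[...,2]<.17)
    if m.sum()>20:
        k=np.polyfit(lx[m],w[...,2][m],1);print(n,m.sum(),'max z',np.percentile(w[...,2][m],98),'angle',np.arctan(-k[0]))
    a=np.load(f'{n}0.npz')['p'];
    cv2.imwrite(f'pics/diff_{n}.png',cv2.absdiff(a,im))
cv2.imwrite('pics/end.png',np.vstack([i[100:380,80:560] if k==0 else i[100:380,160:640] for k,i in enumerate(ims)]))
s=r.read_state();print(s['time_s'],s['contact_force'],s['eef_pos'])
```

```text
scene 2004 max z 0.14261374634943363 angle 0.7939879098452289
side 522 max z 0.14296691962146416 angle 0.7390839755327742
17.2333 [-0.28259862  0.16261632  0.38533859] [ 0.42040509 -0.02002574  0.2995876 ]
```

View pics/end.png

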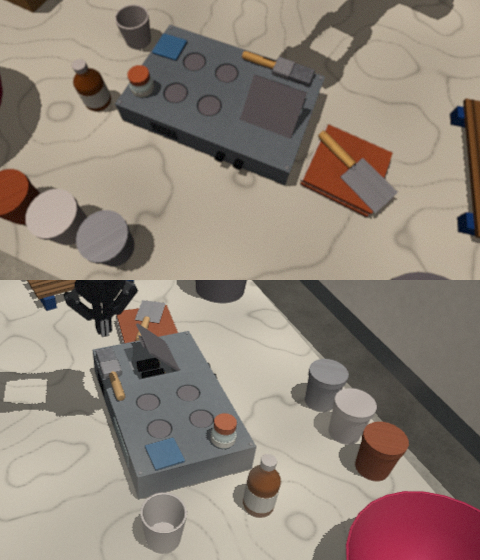

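Both views show the hatch standing up, with the jar, brush, tiles, cup, bottle and scraper where they were. The hand is clear. I'll check the catch cap's height and hand in.

Run:
```python
import numpy as np
for n,u in [('scene',(289,205)),('side',(348,213))]:
    for k in '01':
        c=np.load(f'{n}{k}.npz');z=np.median(c['d'][u[1]-3:u[1]+4,u[0]-3:u[0]+4]);print(n,k,(c['R'].T@(np.linalg.inv(c['K'])@[*u,1]*z-c['t']))[2].round(4))
from workcell import r
r.finish_job()
```

```text
scene 0 0.0723
scene 1 0.0722
side 0 0.0717
side 1 0.0714
the job is handed in; nothing more can be done
```

The hatch is up and the job is handed in; the catch was recess2 (back, nearest the hatch). I located the unit from both cameras and felt the caps with the closed fingertips. recess0 and recess1 were rigid at 73 mm. recess2 gave 6 mm and the hatch popped. I did not press recess3.

**Last checks before hand-in:**
- **Hatch:** about 0.79 rad from the scene camera and 0.74 rad from the side camera, with its edge at about 143 mm, so well above the 0.6 rad needed.
- **Catch cap:** back to its resting height within 0.3 mm in both views.
- **Loose things:** none had visibly moved in the pictures; I did not measure their positions.
- **Hand and time:** clear of everything at about 0.3 m height, with the tool force near zero. The clock read 17.2 s of the 51 s allowed.

**What went wrong or disagreed:**
- **Force on recess0:** I pressed in small steps and the force limit reset at each one, so it built up to about 95 N along the tool (about 100 N in total). That is under the 120 N wrist limit but far more than intended. I changed to one continuous guarded press for the other caps.
- **Camera disagreement:** the two cameras differed by about 4.5 mm in y for the unit's position. I used the mean, and the fingertips landed on the caps.

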